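# Load a battery pack into its charging dock and lock it

## Task

Load the battery pack into the charging dock: hook its contact tongue under the hood against the sprung contact bar, then rock the pack down until it lies flat in the pocket, without forcing it against the dock. Then slide the locking bolt fully home over the pack's heel and let go. Leave the multimeter, the screwdriver and the brush where they are.

Things in the scene. Friction and masses are not known exactly. Their poses are not given: they have to be found in the camera images.
- pack: Black battery pack with a label, 0.12-0.26 kg. Block 62 (x) x 46 (y) x 34 mm high; origin at the centre of its underside, z up. At the +x end a contact tongue with brass strips sticks out 8 mm (to x=+39 mm), 30 wide, from the underside to 8 mm height. At the -x end a plain heel sticks out 8 mm (to x=-39), 20 wide, 6 high. Grip it across its 46 mm width.
- dock: Grey charging dock, 158 x 74 mm, immovable. Origin on the worktop under the middle of its pocket, z up, +x towards the hood: the seated pack has the dock's axes and its origin at (0, 0, 8 mm), the pocket floor being at z=8 mm. The pack cannot be lowered in flat: the tongue must first go under the hood's lip with the pack about 10 to 15 degrees nose down. Over 25 N between them is forcing.
- pocket (a point): Centre of the dock's pocket floor, 8 mm above the worktop; axes as the dock's. Side walls at x=-33..-17 and 17..36 mm: inner faces at y=+-23.8 mm (0.8 mm to spare a side) up to 8 mm above the floor, then flaring outward to 13 mm above it; between them are finger recesses where the wall is only 3 mm high.
- hood_lip (a point): Middle of the lower edge of the hood's lip, at dock x=+35 mm, 11 mm above the pocket floor. The hood is 3.5 mm thick (top 22.5 mm above the worktop); below it is a slot 33 mm wide for the tongue. The seated pack's block ends 4 mm short of the lip, its tongue reaches 4 mm under it.
- rear_wall (a point): Middle of the top edge of the wall behind the heel: its inner face at dock x=-39 mm, 6 mm above the pocket floor. Corner blocks beside it, 9 mm above the floor, have inner faces at x=-33 mm. The open bolt lies over the wall, front edge at x=-41 mm, 15.5 to 20.5 mm above the worktop.
- contact_bar (a joint): Sprung contact bar in the slot, travel in m to dock +x: 0 at rest (face at dock x=35.5 mm), 0.0035 with the pack seated, stop at 0.0075. It pushes to -x with 2 N at rest plus 0.9 N per mm. Keep the pack pushed against it while rocking it down, or the heel catches on the rear wall; once let go, the spring pushes the heel back to the wall.
- lock_bolt (a joint): Aluminium locking bolt at the dock's -x end, travel in m to dock +x: 0 to 0.001 open, 0.008 home at its stop (over the heel, 1.5 mm above it if the pack lies flat). It slides with about 2 N of friction and stays where left.
- bolt_tab (a point): Middle of the top of the bolt's thumb tab: 10 mm along dock x, 16 mm across y, stands 16 mm above the bolt, top 37 mm above the worktop; with the bolt at 0 it lies at dock x=-62 mm, y=0. It can be pinched across its width from above; rails beside it (15 to 20 mm off the middle) reach 21.5 mm above the worktop.
- multimeter: Red multimeter lying on its back, 142 x 76 x 46 mm, a bystander; origin at the centre of its underside.
- driver_blue: Small screwdriver with a blue handle, 141 mm long, a bystander; origin at its middle.
- esd_brush: Flat black brush, 159 mm long, a bystander; origin at its middle.
Things that resemble listed ones, but are neither listed nor needed, are in the scene too. What is shaped like the pack but green or purple is not meant.

How it is judged:
By the outcome, as a careful person would: the job done as asked, in the order asked, and still so for the second after the job is handed in, with the robot touching nothing.
It also fails if it takes over 58 s, if anything falls off the work surface, if the arm or the gripper's body presses on something with over 40 N, if the wrist force passes 120 N, or if a joint passes its speed limit or range.

## Robot

A 6-joint arm with a two-finger parallel gripper is mounted at the origin on a cart in front of the work surface, level with it; the furniture and walls round the work are solid. World frame = base frame: x ahead of the robot, y to its left, z up, the work surface at z = 0. Lengths are in mm, angles in rad, forces in N, time in s.
With the tool pointing down it reaches from about 350 to 775 mm from the base axis. Payload 7.3 kg.
Tool frame: the origin (TCP) lies on the centre line of the jaws, within the pads' length; the fingertips stand 17 mm ahead of it and the grasp point (between the pads) lies 2 mm behind it; z points along the fingers, y is the line along which they close (so a half turn about z gives the same grasp; the last joint's range is limited). The gripper opens to 92 mm and grips with 3 to 60 N. Pads are 19 mm wide; open, the fingers measure 130 mm over their backs; the gripper's body (75 mm by 190 mm) begins 47 mm behind the grasp point.
Start: joints at [1.138, 0.342, 1.524, -0, 1.275, -0.146], TCP at [148.498, 503.579, 243.741] pointing down, gripper open.
Joint ranges: [-2.53, 2.53], [-0.77, 2.02], [0.04, 2.7], [-1, 4.14], [0.28, 2.66], [-3.11, 3.11]. Speed limits (rad/s): [2.57, 2.57, 3.14, 3.14, 3.14, 3.14].

## Interface

Orientations are given as [roll, pitch, yaw] about the fixed x, y, z axes, in that order (R = Rz(yaw) Ry(pitch) Rx(roll)).
In Python, from plant import bot gives the robot as it stands. The module is installed in compiled form; this text tells all that it offers.
- The arm moves only by the shell command python3 -m pendant 'ROWS'. ROWS is JSON, a list of rows, each a list of 3 entries, a list of its own where there are three numbers: the shift along the world's x, y, z as a fraction of full scale, then the turn, a rotation vector about the world's x, y, z as a fraction of full scale, then the opening, from -1 (shut) to 1 (fully open), so that 0 is half open. In form: [[[tx, ty, tz], [rx, ry, rz], claw], ...]. A call has exactly 10 rows; each row shifts and turns the commanded pose from where the row before left it; what a row does not reach is not made up. Full scale, the value 1, is 30 mm for a shift and 0.12 rad for a turn. A row lasts 1/12 s, in which the tool goes at most 41.7 mm and 7.16 degrees, less where a joint would pass 70% of its speed; a pose out of reach is approached as far as the arm can. A call with a number of a shift or a turn outside -1 to 1 is refused whole. A call with a gripper value outside its range is refused whole. The fingers move at their own pace and stop on an object; the grip force is fixed at half the most. Time passes only in rows, so rows that do not move let the fingers close, or fill a call up. It gives the time, the measured TCP pose, the force, the opening and the grip force at its end, in the units of the state.
- bot.get_obs(): the state, without advancing time (a new reading comes with each control period).
- bot.capture(name): name is "scene" or "top" or "wrist"; returns the picture (384x512x3 uint8, blue, green, red); there is no depth.
- bot.camera_params(name): a dict with "fovy" (degrees; the focal length in pixels is half the picture's height over the tangent of half this angle, whatever the lens; pixels are square), "cx", "cy" (the principal point, pixels), "distortion" ([k1, k2, p1, p2, k3] as OpenCV has them; the pictures are not rectified), "camera_from_world" (4x4, takes a point from world to camera coordinates). Camera axes: x right, y down, z forward; pixel columns grow to the right and rows downward; lengths in mm; the calibration is good to about 2 mm. A picture is of the moment at which its call begins: read the wrist's pose just before it. camera_params takes no time and is no camera call; for the wrist camera it gives the pose at the moment of the call.
- bot.close_job(): hands the job in; it is judged then, once.
The state is a dict: "time": time; "joint_positions": joint angles; "dq": joint speeds; "tau": joint torques, N m; "tool_pos": TCP position; "tcp_rot": TCP orientation; "contact_force": force on the tool from outside, world axes, zero at the start; "moment": the same for the moment, N m; "grip_width": finger opening in mm; "finger_force": force on a finger pad.
Only numpy, scipy, OpenCV 4.12 (cv2) and the standard library are available. Lean on these libraries where they do the work, as an engineer would, in place of code of your own. Each camera call takes 0.05 s, during which the arm holds its last target. There are 200 camera calls.

## Working session

There is one attempt and no reset: what is moved stays moved. The work goes in short steps, Python scripts to look and compute and a shell command to move; the robot and the scene stay as the last step left them, time stands still between calls to the robot, and variables do not carry over. Pictures are saved under pics/ and viewed, at most 10 in all, crops included, and the job is handed in when it is done.

```bash
mkdir -p pics
python3 - <<'E'
from plant import bot
import cv2,numpy as np
for n in ("scene","top"):
    im=bot.capture(n); cv2.imwrite(f"pics/{n}0.png",im)
    p=bot.camera_params(n); print(n,p["fovy"],p["cx"],p["cy"],p["distortion"]); print(np.round(p["camera_from_world"],3).tolist())
o=bot.get_obs(); print(o)
a=cv2.imread("pics/scene0.png");b=cv2.imread("pics/top0.png")
E
```

```text
scene 43.44656706680084 265.2893991970877 192.97326448342938 [-0.16948348  0.          0.          0.          0.        ]
[[0.615, -0.788, -0.002, -240.11], [-0.605, -0.471, -0.643, 425.962], [0.506, 0.397, -0.766, 993.409], [0.0, 0.0, 0.0, 1.0]]
top 48.80470366547516 258.91525789584847 195.1911083467104 [-0.02528471  0.          0.          0.          0.        ]
[[0.013, -1.0, 0.025, 85.089], [-0.998, -0.014, -0.061, 558.441], [0.061, -0.024, -0.998, 983.505], [0.0, 0.0, 0.0, 1.0]]
{'time': 0.1, 'joint_positions': array([ 1.13802016e+00,  3.42661118e-01,  1.52492539e+00, -5.62966261e-06,
        1.27540001e+00, -1.46037484e-01]), 'dq': array([ 0.0002334 , -0.00078266, -0.00428513, -0.00081586, -0.00099024,
       -0.0006792 ]), 'tau': array([ 5.22783830e-04, -4.31995833e+01, -2.44692171e+01,  7.18765939e-02,
        5.26639796e-02, -3.40274232e-05]), 'tool_pos': array([148.33752665, 503.2513786 , 243.1088948 ]), 'tcp_rot': array([-3.14021285e+00, -1.97506785e-04,  2.85485548e+00]), 'contact_force': array([ 0.41475399,  0.93696323, -0.17267809]), 'moment': array([ 0.05396352, -0.03536091, -0.02020863]), 'finger_force': 0.0, 'grip_width': 91.88488152101503}
```

View pics/top0.png

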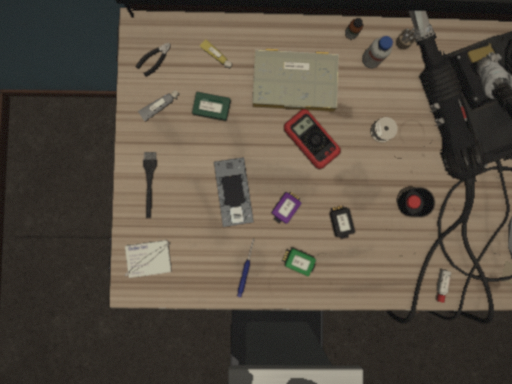

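View pics/scene0.png

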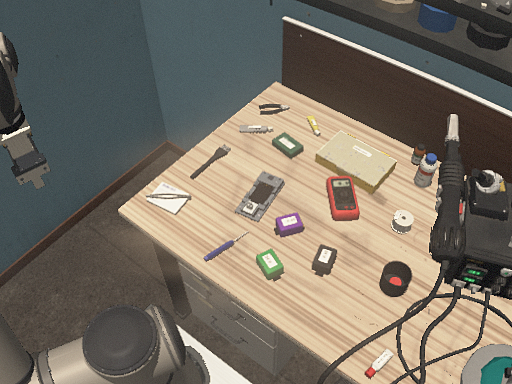

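The top view shows the dock at about (234,192). The pack-shaped things are black at (342,222), purple at (286,207), green at (300,262) and dark green at (211,106). The black one with the label fits the description, so I'm enlarging to confirm.

Run:
```python
import cv2,numpy as np
b=cv2.imread("pics/top0.png")
A=cv2.resize(b[150:235,205:260],None,fx=7,fy=7,interpolation=cv2.INTER_CUBIC)
B=cv2.resize(b[195:250,315:370],None,fx=7,fy=7,interpolation=cv2.INTER_CUBIC)
B=np.vstack([B,np.zeros((A.shape[0]-B.shape[0],B.shape[1],3),np.uint8)])
cv2.imwrite("pics/crop0.png",np.hstack([A,B]))
```

```text
(no output)
```

View pics/crop0.png

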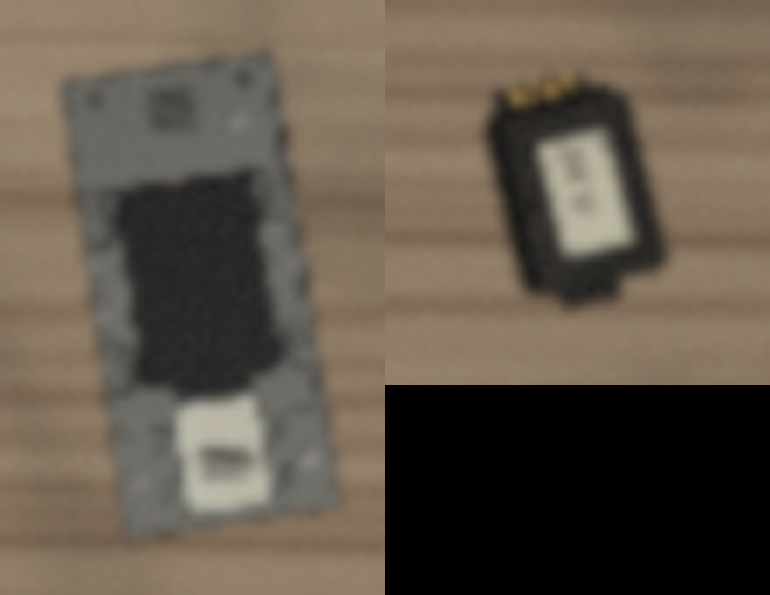

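Confirmed: the black pack has brass contacts at crop (540,92), up in the picture, and a heel at (590,295). The dock's hood is up at (170,65-180) and its bolt and tab are at (220,455). Next comes a coarse location.

```bash
cat > h.py <<'E'
import cv2,numpy as np
from plant import bot
def cam(p):
    f=192/np.tan(np.radians(p["fovy"]/2))
    return np.array([[f,0,p["cx"]],[0,f,p["cy"]],[0,0,1]]),np.array(p["distortion"]),np.array(p["camera_from_world"])
def ray(p,uv):
    K,D,T=cam(p); n=cv2.undistortPoints(np.array(uv,float).reshape(-1,1,2),K,D).reshape(-1,2)
    R=T[:3,:3]; c=-R.T@T[:3,3]; return c,np.c_[n,np.ones(len(n))]@R
def onz(p,uv,z):
    c,d=ray(p,uv); z=np.broadcast_to(z,len(d)); return c+d*((z-c[2])/d[:,2])[:,None]
def proj(p,X):
    K,D,T=cam(p); X=np.array(X,float).reshape(-1,3)
    return cv2.projectPoints(X,cv2.Rodrigues(T[:3,:3])[0],T[:3,3],K,D)[0].reshape(-1,2)
E
python3 - <<'E'
from h import *
p=bot.camera_params("top")
f=lambda L,o:[(o[0]+x/7,o[1]+y/7) for x,y in L]
d=onz(p,f([(65,80),(272,55),(340,503),(128,535)],(205,150)),20)
k=onz(p,f([(495,100),(620,92),(660,262),(535,292)],(315-55,195)),34)
print(d.round(),d.mean(0)); print(k.round(),k.mean(0))
for q in(d,k):
    v=q[0]+q[1]-q[2]-q[3]; print(np.arctan2(v[1],v[0]),np.linalg.norm(v)/2)
w=bot.camera_params("wrist"); T=np.array(w["camera_from_world"]);print(w["fovy"],w["cx"],w["cy"],w["distortion"]);print((-T[:3,:3].T@T[:3,3]).round(1),T[:3,:3].round(3))
print(bot.get_obs()["tool_pos"])
E
```

```text
[[635. 199.  20.]
 [645. 129.  20.]
 [494. 104.  20.]
 [483. 175.  20.]] [564.26683362 151.92048684  20.        ]
[[ 526.  -74.   34.]
 [ 529. -116.   34.]
 [ 473. -130.   34.]
 [ 462.  -88.   34.]] [ 497.36714671 -102.06161845   34.        ]
0.1598350145422185 153.54177562572013
0.22118777046550897 61.31441780160414
67.52473326858112 257.5743925958907 186.04075818388637 [-0.06678001  0.          0.          0.          0.        ]
[ 68.  526.3 383.7] [[ 0.282  0.959 -0.   ]
 [ 0.914 -0.269  0.304]
 [ 0.292 -0.086 -0.953]]
[148.33752665 503.2513786  243.1088948 ]
```

```bash
python3 -m pendant '[[[1,-0.9,-0.2],[0,0,0.37],1],[[1,-0.9,-0.2],[0,0,0.37],1],[[1,-0.9,-0.2],[0,0,0.37],1],[[1,-0.9,-0.2],[0,0,0.37],1],[[1,-0.9,-0.2],[0,0,0.37],1],[[1,-0.9,-0.2],[0,0,0.37],1],[[1,-0.9,-0.2],[0,0,0.37],1],[[1,-0.9,-0.2],[0,0,0.37],1],[[1,-0.9,-0.2],[0,0,0.37],1],[[1,-0.9,-0.2],[0,0,0.37],1]]'; python3 -m pendant '[[[0.9,-0.9,-0.4],[0,0,0],1],[[0.9,-0.9,-0.4],[0,0,0],1],[[0.9,-0.9,-0.4],[0,0,0],1],[[0,0,-0.4],[0,0,0],1],[[0,0,0],[0,0,0],1],[[0,0,0],[0,0,0],1],[[0,0,0],[0,0,0],1],[[0,0,0],[0,0,0],1],[[0,0,0],[0,0,0],1],[[0,0,0],[0,0,0],1]]'
cat > snap.py <<'E'
from h import *
import sys,pickle
n=sys.argv[1]; p=bot.camera_params("wrist"); o=bot.get_obs(); im=bot.capture("wrist")
cv2.imwrite(f"pics/{n}.png",im); pickle.dump((p,o),open(f"{n}.pkl","wb")); print(o["time"],o["tool_pos"].round(1),o["tcp_rot"].round(4))
E
python3 snap.py w1
```

```text
time: 0.93
tool_pos: [449.5, 231.9, 183.3]
tcp_rot: [3.141, -0.0, -2.982]
contact_force: [0.5, 1.1, 1.1]
grip_width: 92.1
finger_force: 0.0
time: 1.77
tool_pos: [529.3, 153.4, 136.5]
tcp_rot: [3.142, 0.001, -2.983]
contact_force: [-0.2, 0.1, -0.7]
grip_width: 91.4
finger_force: 0.0
1.7667 [529.3 153.4 136.5] [ 3.1415e+00  1.2000e-03 -2.9830e+00]
```

View pics/w1.png

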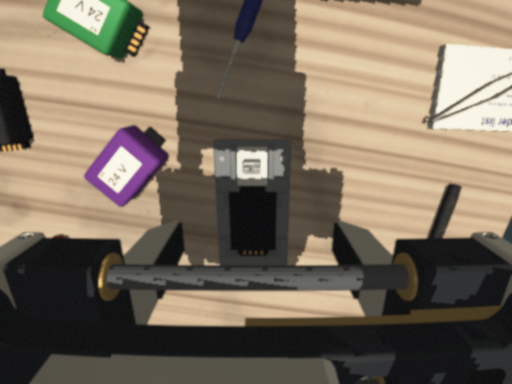

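```bash
python3 -m pendant '[[[1,-1,0],[0,0,0],1],[[1,-1,0],[0,0,0],1],[[0,-1,0],[0,0,0],1],[[0,0,0],[0,0,0],1],[[0,0,0],[0,0,0],1],[[0,0,0],[0,0,0],1],[[0,0,0],[0,0,0],1],[[0,0,0],[0,0,0],1],[[0,0,0],[0,0,0],1],[[0,0,0],[0,0,0],1]]'>/dev/null; python3 snap.py w2; python3 -m pendant '[[[0,-1,0],[0,0,0],1],[[0,-1,0],[0,0,0],1],[[0,-1,0],[0,0,0],1],[[0,-0.6,0],[0,0,0],1],[[0,0,0],[0,0,0],1],[[0,0,0],[0,0,0],1],[[0,0,0],[0,0,0],1],[[0,0,0],[0,0,0],1],[[0,0,0],[0,0,0],1],[[0,0,0],[0,0,0],1]]'>/dev/null; python3 snap.py w3
python3 - <<'E'
from h import *
import pickle
R=[]
for n in("w2","w3"):
    p,o=pickle.load(open(n+".pkl","rb")); im=cv2.imread(f"pics/{n}.png")
    # dock, pack predicted centres
    row=[]
    for c in([564,152,15],[497,-102,20]):
        u,v=proj(p,c)[0]; print(n,u,v)
        h,w=(75,100)
        x0=int(np.clip(u-w,0,512-2*w)); y0=int(np.clip(v-h,0,384-2*h)); print("origin",x0,y0)
        row.append(cv2.resize(im[y0:y0+2*h,x0:x0+2*w],None,fx=2,fy=2,interpolation=cv2.INTER_CUBIC))
    R.append(np.hstack(row))
cv2.imwrite("pics/m23.png",np.vstack(R))
E
```

```text
2.65 [588.3  64.5 135.9] [ 3.1415e+00  2.0000e-04 -2.9831e+00]
3.5333 [588.5 -43.3 135.8] [ 3.1414  0.     -2.983 ]
w2 352.47997001604097 176.02378143070197
origin 252 101
w2 81.56139612762968 57.66341440478743
origin 0 0
w3 454.92119736961854 192.6412153983183
origin 312 117
w3 206.2888849378815 75.64034569390445
origin 106 0
```

View pics/m23.png

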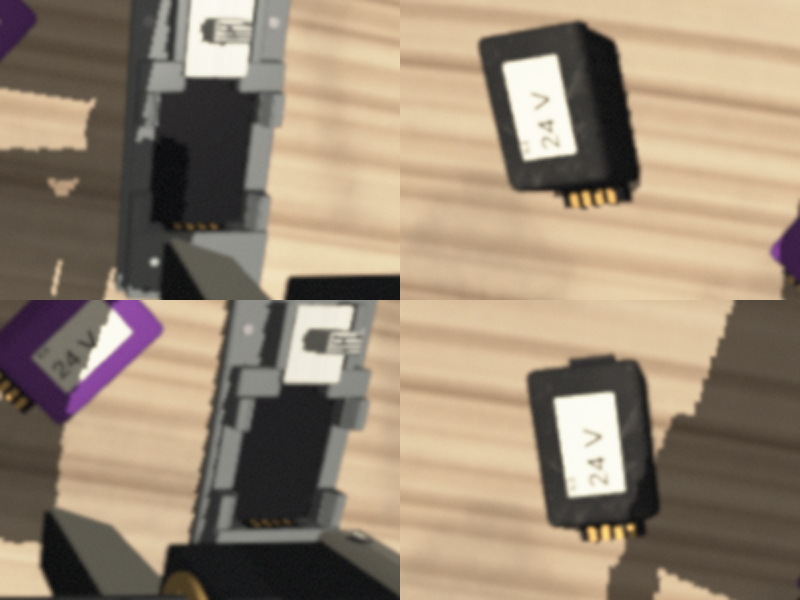

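```bash
cat >> h.py <<'E'
import pickle
def P(n): return pickle.load(open(n+".pkl","rb"))[0]
def tri(ps,uvs):
    A=np.zeros((3,3));b=np.zeros(3);L=[]
    for p,uv in zip(ps,uvs):
        c,d=ray(p,[uv]);d=d[0]/np.linalg.norm(d[0]);M=np.eye(3)-np.outer(d,d);A+=M;b+=M@c;L.append((M,c))
    X=np.linalg.solve(A,b);return X,max(np.linalg.norm(M@(X-c)) for M,c in L)
E
python3 - <<'E'
from h import *
ps=[P("w2"),P("w3")]
def t(a,b,oa,ob):
    X,e=tri(ps,[(oa[0]+a[0]/2,oa[1]+a[1]/2),(ob[0]+b[0]/2,ob[1]+b[1]/2)]);print(X.round(1),round(e,1));return X
print("label")
L=[t(a,b,(-200,0),(-94,-150)) for a,b in zip([(502,64),(557,54),(578,152),(523,161)],[(553,397),(614,391),(627,492),(567,498)])]
print(np.mean(L,0)); v=L[2]+L[3]-L[0]-L[1]; print(np.arctan2(v[1],v[0]))
print("top corners");[t(a,b,(-200,0),(-94,-150)) for a,b in zip([(482,42),(585,23),(512,188)],[(530,372),(640,362),(553,525)])]
print("bolt front")
B=[t(a,b,(252,101),(312,-33)) for a,b in zip([(186,77),(246,78)],[(285,382),(341,385)])]
v=B[1]-B[0];print(np.arctan2(v[1],v[0])-np.pi/2)
print("dock hood outer edges / block corners")
[t(a,b,(252,101),(312,-33)) for a,b in zip([(150,90),(183,90),(178,227)],[(240,395),(278,395),(252,523)])]
E
```

```text
label
[ 480.3 -120.7   32.7] 0.4
[474.4 -97.1  33.3] 0.1
[511.2 -87.1  34.1] 0.3
[ 517.5 -111.2   33.5] 0.0
[ 495.85975741 -104.0287201    33.42105702]
0.25728578265577423
top corners
[ 472.3 -131.3   30.1] 0.6
[461.1 -89.2  27.5] 0.2
[ 529.  -115.7   34.3] 0.1
bolt front
[530.4 134.4  20.6] 0.4
[526.3 159.9  24.5] 0.1
0.1603906607674206
dock hood outer edges / block corners
[541.2 123.3   7.3] 0.3
[537.  135.6  17.3] 0.1
[606.7 153.2   8.9] 0.0
```

```bash
python3 -m pendant '[[[-0.9,-0.85,-0.45],[0,0,0.34],1],[[-0.9,-0.84,-0.45],[0,0,0.34],1],[[0,0,0],[0,0,0],1],[[0,0,0],[0,0,0],1],[[0,0,0],[0,0,0],1],[[0,0,0],[0,0,0],1],[[0,0,0],[0,0,0],1],[[0,0,0],[0,0,0],1],[[0,0,0],[0,0,0],1],[[0,0,0],[0,0,0],1]]'>/dev/null; python3 snap.py w4; python3 -m pendant '[[[0.25,0.84,0],[0,0,-0.1],1],[[0.25,0.84,0],[0,0,-0.1],1],[[0.25,0.84,0],[0,0,-0.1],1],[[0.25,0.84,0],[0,0,-0.1],1],[[0.25,0.85,0],[0,0,-0.1],1],[[0.25,0.85,0],[0,0,-0.1],1],[[0.25,0.85,0],[0,0,-0.07],1],[[0.25,0.85,0],[0,0,0],1],[[0.25,0.85,0],[0,0,0],1],[[0.2,0.85,0],[0,0,0],1]]'>/dev/null;python3 -m pendant '[[[0,0,0],[0,0,0],1],[[0,0,0],[0,0,0],1],[[0,0,0],[0,0,0],1],[[0,0,0],[0,0,0],1],[[0,0,0],[0,0,0],1],[[0,0,0],[0,0,0],1],[[0,0,0],[0,0,0],1],[[0,0,0],[0,0,0],1],[[0,0,0],[0,0,0],1],[[0,0,0],[0,0,0],1]]'>/dev/null; python3 snap.py w5
python3 - <<'E'
from h import *
R=[]
for n,c in(("w4",[496,-103.5,34]),("w5",[569,153.7,15])):
    im=cv2.imread(f"pics/{n}.png");u,v=proj(P(n),c)[0];print(u,v);x0=int(u)-66;y0=max(0,int(v)-110);print(n,x0,y0)
    R.append(cv2.resize(im[y0:y0+200,x0:x0+133],None,fx=3,fy=3,interpolation=cv2.INTER_CUBIC))
cv2.imwrite("pics/m45.png",np.hstack(R))
E
```

```text
4.4167 [534.7 -94.7 108.8] [-3.1415e+00  3.0000e-04 -2.9021e+00]
6.1333 [607.9 158.6 108.8] [ 3.1415 -0.     -2.9834]
258.6921442125281 155.05497069192938
w4 192 45
259.3942679810683 150.9573049720845
w5 193 40
```

View pics/m45.png

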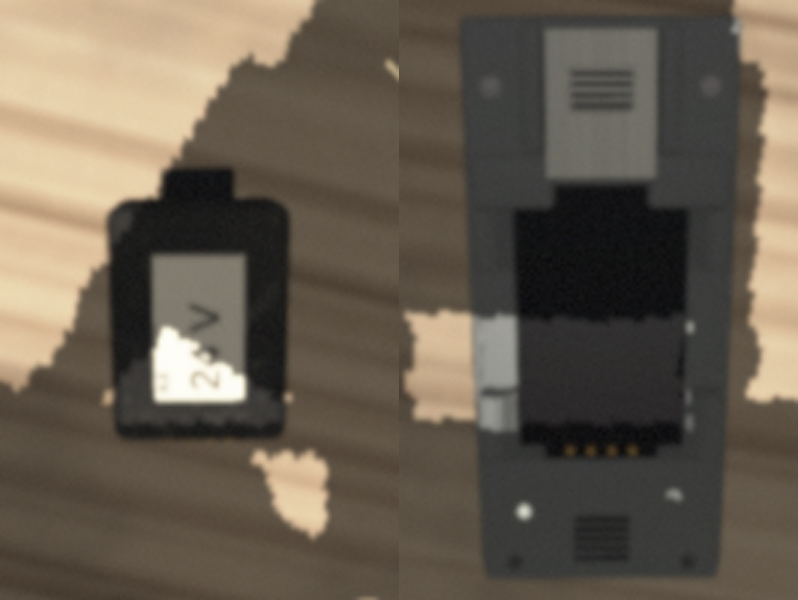

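```bash
cat > fit.py <<'E'
from h import *
from scipy.optimize import least_squares
def fit(n,o,obs,x0):  # obs: (u,v,axis,val,z)
    uv=[(o[0]+a[0]/3,o[1]+a[1]/3) for a in obs]; W=onz(P(n),uv,np.array([a[4] for a in obs],float))
    def r(q):
        c,s=np.cos(q[2]),np.sin(q[2]); d=W[:,:2]-q[:2]; L=np.c_[d[:,0]*c+d[:,1]*s,-d[:,0]*s+d[:,1]*c]
        return np.array([L[i,a[2]]-a[3] for i,a in enumerate(obs)])
    S=least_squares(r,x0,loss="soft_l1"); print(n,S.x.round(4),r(S.x).round(1)); return S.x
E
python3 - <<'E'
from fit import *
fit("w4",(192,45),[(163,185,1,-10,6),(234,185,1,10,6),(198,170,0,-39,6),(111,250,1,-23,34),(289,250,1,23,34),(117,410,1,-23,34),(286,410,1,23,34),(201,437,0,31,34)],[496,-103,.24])
D=lambda x:x-399
fit("w5",(193,40),[(D(545),100,1,-15,20.5),(D(657),100,1,15,20.5),(D(601),181,0,-41,20.5),(D(461),16,1,-37,16),(D(740),16,1,37,16),(D(488),575,1,-37,22.5),(D(718),575,1,37,22.5),(D(540),210,0,-33,17),(D(665),210,0,-33,17),(D(601),458,0,35,19),(D(515),250,1,-23.8,16),(D(687),250,1,23.8,16),(D(572),90,1,-8,37),(D(632),90,1,8,37),(D(602),70,0,-67,37),(D(602),110,0,-57,37)],[569,154,.16])
E
```

```text
w4 [ 4.949756e+02 -1.036241e+02  2.525000e-01] [ 0.2 -0.3  1.3  1.1 -0.9  0.9 -0.9 -1.3]
w5 [5.691441e+02 1.545499e+02 1.626000e-01] [ 1.  -1.   0.2  2.1 -2.2  3.8 -3.  -0.4 -0.3 -0.2  0.8 -0.9  1.1 -1.
  1.1 -0.1]
```

w4 shows the black pack's heel at crop (198,170) and its +x edge at (201,437). w5 shows the dock's bolt edge at (601,181), pocket sides at 515 and 687, lip at about (601,458). The fits are pack (495.0, -103.6, yaw 0.2525) and dock (569.1, 154.5, yaw 0.163). Moving over the pack.

```bash
python3 -m pendant '[[[-0.38,-0.88,0],[0,0,0.1],1],[[-0.38,-0.88,0],[0,0,0.1],1],[[-0.38,-0.88,0],[0,0,0.1],1],[[-0.38,-0.88,0],[0,0,0.1],1],[[-0.38,-0.88,0],[0,0,0.1],1],[[-0.38,-0.87,0],[0,0,0.1],1],[[-0.38,-0.87,0],[0,0,0.1],1],[[-0.37,-0.87,0],[0,0,0.08],1],[[-0.37,-0.87,0],[0,0,0],1],[[-0.36,-0.86,0],[0,0,0],1]]'>/dev/null; python3 -m pendant '[[[0,0,-0.5],[0,0,0],1],[[0,0,-0.5],[0,0,0],1],[[0,0,-0.2],[0,0,0],1],[[0,0,0],[0,0,0],1],[[0,0,0],[0,0,0],1],[[0,0,0],[0,0,0],1],[[0,0,0],[0,0,0],1],[[0,0,0],[0,0,0],1],[[0,0,0],[0,0,0],1],[[0,0,0],[0,0,0],1]]'; python3 -c "
from plant import bot
o=bot.get_obs();print(o['tool_pos'],o['tcp_rot'])"
```

```text
time: 7.85
tool_pos: [495.3, -103.4, 73.0]
tcp_rot: [-3.141, 0.0, -2.889]
contact_force: [1.0, 0.2, 0.3]
grip_width: 91.6
finger_force: 0.0
[ 495.29243495 -103.4034826    73.04427367] [-3.14134535e+00  4.78321124e-04 -2.88939150e+00]
```

```bash
python3 -m pendant '[[[0,0,-0.6],[0,0,0],1],[[0,0,-0.6],[0,0,0],1],[[0,0,-0.4],[0,0,0],1],[[0,0,0],[0,0,0],1],[[0,0,0],[0,0,0],1],[[0,0,0],[0,0,0],-1],[[0,0,0],[0,0,0],-1],[[0,0,0],[0,0,0],-1],[[0,0,0],[0,0,0],-1],[[0,0,0],[0,0,0],-1]]'; python3 -m pendant '[[[0,0,0],[0,0,0],-1],[[0,0,0],[0,0,0],-1],[[0,0,0],[0,0,0],-1],[[0,0,0.4],[0,0,0],-1],[[0,0,0.8],[0,0,0],-1],[[0,0,0.8],[0,0,0],-1],[[0,0,0],[0,0,0],-1],[[0,0,0],[0,0,0],-1],[[0,0,0],[0,0,0],-1],[[0,0,0],[0,0,0],-1]]'; python3 snap.py w6
python3 - <<'E'
from h import *
im=cv2.imread("pics/w6.png"); cv2.imwrite("pics/w6c.png",cv2.resize(im[100:300,125:391],None,fx=3,fy=3,interpolation=cv2.INTER_CUBIC))
E
```

```text
time: 8.68
tool_pos: [495.3, -103.5, 25.2]
tcp_rot: [-3.141, 0.001, -2.89]
contact_force: [0.0, -0.1, 0.5]
grip_width: 63.2
finger_force: 0.0
time: 9.52
tool_pos: [494.2, -103.1, 83.5]
tcp_rot: [3.14, -0.002, -2.89]
contact_force: [-0.4, -0.1, -2.6]
grip_width: 45.5
finger_force: 30.0
9.5167 [ 494.2 -103.1   83.5] [ 3.1400e+00 -2.1000e-03 -2.8896e+00]
```

View pics/w6c.png

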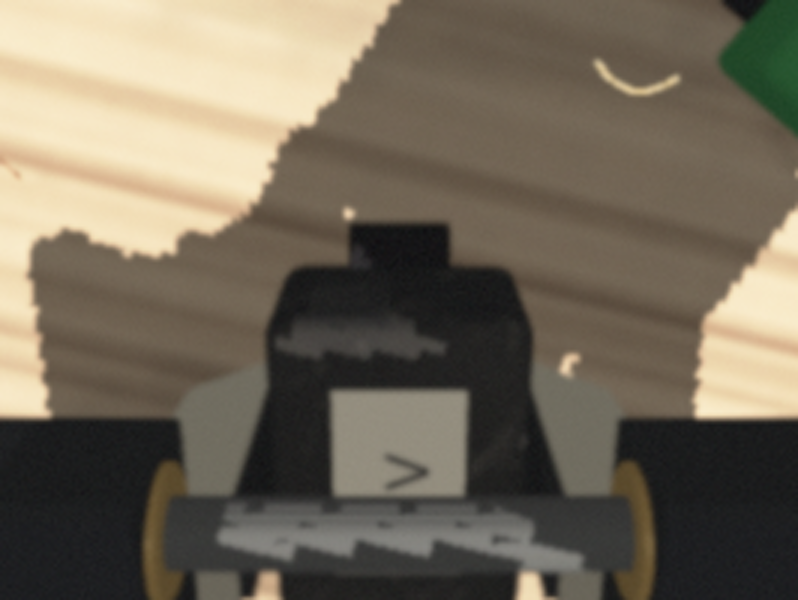

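The pack hangs level between the pads, its heel end at crop (400,222). I'm measuring its offset in the tool and working out the insertion poses.

```bash
cat > plan.py <<'E'
from h import *
D=np.array([569.1,154.5]);yaw=.163
R=np.array([[np.cos(yaw),-np.sin(yaw)],[np.sin(yaw),np.cos(yaw)]])
g=np.array([0,25.2]) # TCP in pack frame x,z (set x offset)
def tcp(px,pz,t,ox=0):  # pack origin dock x,z (above worktop), nose-down angle t deg
    t=np.radians(t);c,s=np.cos(t),np.sin(t)
    x,z=px+(ox)*c+g[1]*s, pz-ox*s+g[1]*c
    w=D+R@np.array([x,0]); return np.array([w[0],w[1],z])
def pts(px,pz,t): # tongue tip bottom, tongue tip top, block bottom heel end, heel bottom tip,heel top
    t=np.radians(t);c,s=np.cos(t),np.sin(t)
    return [(round(px+x*c+z*s,1),round(pz-x*s+z*c,1)) for x,z in((39,0),(39,8),(31,8),(31,34),(-31,0),(-39,0),(-39,6))]
E
python3 - <<'E'
from plan import *
p,o=pickle.load(open("w6.pkl","rb"));t=o["tool_pos"]
W=onz(p,[(125+400/3,100+222/3),(125+350/3,100+235/3),(125+450/3,100+235/3),(125+330/3,100+400/3),(125+469/3,100+400/3)],np.array([64.5,64.5,64.5,92.3,92.3]))
y=.252
for w in W:
    d=w-t;print((d[0]*np.cos(y)+d[1]*np.sin(y)).round(2),(-d[0]*np.sin(y)+d[1]*np.cos(y)).round(2))
for a in((-8,14,12),(-4,14,12),(-1,15.3,12),(1.5,15.3,12),(2,12,6),(2,8.5,1),(1.5,8,0)):print(a,pts(*a),tcp(*a).round(1))
E
```

```text
-40.11 0.21
-37.52 -9.43
-37.51 9.87
-16.37 -11.8
-16.35 11.84
(-8, 14, 12) [(np.float64(30.1), np.float64(5.9)), (np.float64(31.8), np.float64(13.7)), (np.float64(24.0), np.float64(15.4)), (np.float64(29.4), np.float64(40.8)), (np.float64(-38.3), np.float64(20.4)), (np.float64(-46.1), np.float64(22.1)), (np.float64(-44.9), np.float64(28.0))] [566.4 154.1  38.6]
(-4, 14, 12) [(np.float64(34.1), np.float64(5.9)), (np.float64(35.8), np.float64(13.7)), (np.float64(28.0), np.float64(15.4)), (np.float64(33.4), np.float64(40.8)), (np.float64(-34.3), np.float64(20.4)), (np.float64(-42.1), np.float64(22.1)), (np.float64(-40.9), np.float64(28.0))] [570.3 154.7  38.6]
(-1, 15.3, 12) [(np.float64(37.1), np.float64(7.2)), (np.float64(38.8), np.float64(15.0)), (np.float64(31.0), np.float64(16.7)), (np.float64(36.4), np.float64(42.1)), (np.float64(-31.3), np.float64(21.7)), (np.float64(-39.1), np.float64(23.4)), (np.float64(-37.9), np.float64(29.3))] [573.3 155.2  39.9]
(1.5, 15.3, 12) [(np.float64(39.6), np.float64(7.2)), (np.float64(41.3), np.float64(15.0)), (np.float64(33.5), np.float64(16.7)),
[... 373 characters left out ...]
2)), (np.float64(-36.8), np.float64(16.1)), (np.float64(-36.2), np.float64(22.0))] [573.7 155.3  37.1]
(2, 8.5, 1) [(np.float64(41.0), np.float64(7.8)), (np.float64(41.1), np.float64(15.8)), (np.float64(33.1), np.float64(16.0)), (np.float64(33.6), np.float64(42.0)), (np.float64(-29.0), np.float64(9.0)), (np.float64(-37.0), np.float64(9.2)), (np.float64(-36.9), np.float64(15.2))] [571.5 154.9  33.7]
(1.5, 8, 0) [(np.float64(40.5), np.float64(8.0)), (np.float64(40.5), np.float64(16.0)), (np.float64(32.5), np.float64(16.0)), (np.float64(32.5), np.float64(42.0)), (np.float64(-29.5), np.float64(8.0)), (np.float64(-37.5), np.float64(8.0)), (np.float64(-37.5), np.float64(14.0))] [570.6 154.7  33.2]
```

```bash
cat >> plan.py <<'E'
def go(*a):
    o=bot.get_obs();T=tcp(*a,ox=-0.6);d=(T-o["tool_pos"])/30
    from scipy.spatial.transform import Rotation as Ro
    want=Ro.from_euler("z",yaw)*Ro.from_euler("y",np.radians(a[2]))*Ro.from_euler("xyz",[np.pi,0,np.pi])
    r=(want*Ro.from_euler("xyz",o["tcp_rot"]).inv()).as_rotvec()/.12
    F=o["contact_force"];n=np.array([np.cos(yaw),np.sin(yaw)])
    # actual pack px,pz,t
    q=Ro.from_euler("z",-yaw)*Ro.from_euler("xyz",o["tcp_rot"])*Ro.from_euler("xyz",[np.pi,0,np.pi]).inv(); t=q.as_euler("xyz")
    L=R.T@(o["tool_pos"][:2]-D); b=t[1]
    px=L[0]-(-.6*np.cos(b)+25.2*np.sin(b)); pz=o["tool_pos"][2]-(.6*np.sin(b)+25.2*np.cos(b))
    print("t%.2f pack px %.2f y %.2f pz %.2f rot"%(o["time"],px,L[1],pz),np.degrees(t).round(2),"F",(R.T@F[:2]).round(1),F[2].round(1),"grip",o["grip_width"].round(1),o["finger_force"].round(0))
    print("to",a,"T",T.round(1),"shift",d.round(3),"turn",r.round(3))
E
python3 -c "
from plan import *
go(-8,45,12)"
```

```text
Traceback (most recent call last):
  File "plan.py", line 22, in go
    print("t%.2f pack px %.2f y %.2f pz %.2f rot"%(o["time"],px,L[1],pz),np.degrees(t).round(2),"F",(R.T@F[:2]).round(1),F[2].round(1),"grip",o["grip_width"].round(1),o["finger_force"].round(0))
                                                                                                                                              ^^^^^^^^^^^^^^^^^^^^^
AttributeError: 'float' object has no attribute 'round'
```

```bash
sed -i 's/o\["grip_width"\].round(1),o\["finger_force"\].round(0)/round(float(o["grip_width"]),1),round(float(o["finger_force"]))/' plan.py
python3 -c "
from plan import *
go(-8,45,12)"
```

```text
t9.57 pack px -115.09 y -242.10 pz 58.30 rot [0.09 0.12 5.1 ] F [-0.4  0. ] -1.9 grip 46.0 30
to (-8, 45, 12) T [565.8 154.   69.8] shift [ 2.384  8.57  -0.458] turn [-0.369  1.688 -0.738]
```

```bash
python3 -m pendant '[[[0.24,0.86,0],[-0.04,0.17,-0.08],-1],[[0.24,0.86,0],[-0.04,0.17,-0.08],-1],[[0.24,0.86,0],[-0.04,0.17,-0.08],-1],[[0.24,0.86,0],[-0.04,0.17,-0.08],-1],[[0.24,0.86,0],[-0.04,0.17,-0.08],-1],[[0.24,0.86,0],[-0.04,0.17,-0.08],-1],[[0.24,0.86,0],[-0.04,0.17,-0.08],-1],[[0.24,0.86,0],[-0.04,0.17,-0.08],-1],[[0.24,0.85,0],[-0.04,0.17,-0.08],-1],[[0.22,0.84,0],[0,0.17,0],-1]]'>/dev/null
python3 -m pendant '[[[0,0,0],[0,0,0],-1],[[0,0,0],[0,0,0],-1],[[0,0,0],[0,0,0],-1],[[0,0,0],[0,0,0],-1],[[0,0,0],[0,0,0],-1],[[0,0,0],[0,0,0],-1],[[0,0,0],[0,0,0],-1],[[0,0,0],[0,0,0],-1],[[0,0,0],[0,0,0],-1],[[0,0,0],[0,0,0],-1]]'>/dev/null
python3 -c "
from plan import *
go(-8,25,12)"; python3 snap.py w7
python3 - <<'E'
from h import *
im=cv2.imread("pics/w7.png"); cv2.imwrite("pics/w7c.png",cv2.resize(im[60:260,125:391],None,fx=3,fy=3,interpolation=cv2.INTER_CUBIC))
E
```

```text
t11.23 pack px -7.30 y -0.51 pz 60.06 rot [-0.04 11.94  0.14] F [-0.1 -1. ] -1.7 grip 45.8 30
to (-8, 25, 12) T [565.8 154.   49.8] shift [-0.025  0.013 -1.169] turn [ 0.005  0.009 -0.022]
11.2333 [566.5 153.6  84.8] [-3.1408 -0.2084 -2.9761]
```

View pics/w7c.png

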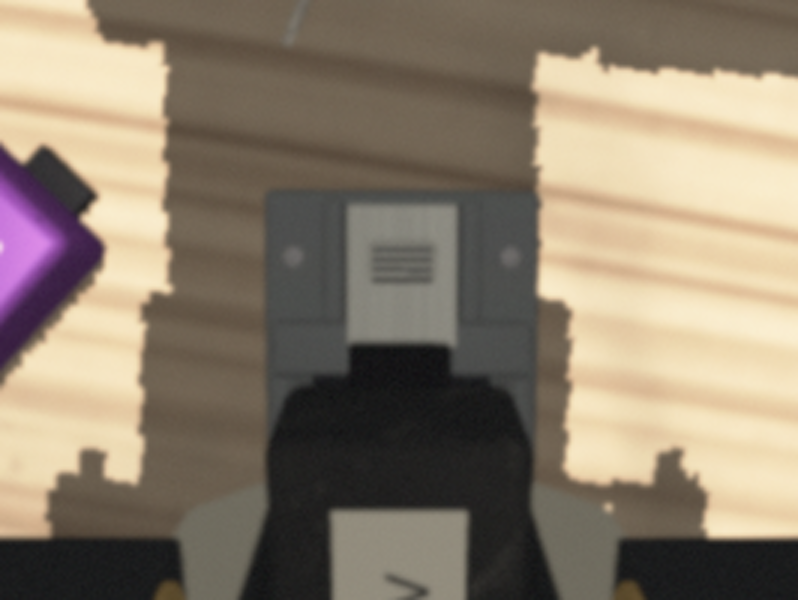

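The view shows the pack's heel centre at crop x=400 and the bolt and tab centre at about 402.5. That puts the pack ~0.5 mm to -y, which agrees with the pose readout. I'm correcting that and descending.

```bash
python3 -m pendant '[[[-0.02,0.015,-0.4],[0,0,-0.02],-1],[[0,0,-0.4],[0,0,0],-1],[[0,0,-0.25],[0,0,0],-1],[[0,0,-0.12],[0,0,0],-1],[[0,0,0],[0,0,0],-1],[[0,0,0],[0,0,0],-1],[[0,0,0],[0,0,0],-1],[[0,0,0],[0,0,0],-1],[[0,0,0],[0,0,0],-1],[[0,0,0],[0,0,0],-1]]'>/dev/null
python3 -c "
from plan import *
go(-8,17,12)"
```

```text
t12.12 pack px -7.61 y 0.11 pz 25.23 rot [-5.000e-02  1.191e+01  1.000e-02] F [-0.5 -0.3] -2.2 grip 45.8 30
to (-8, 17, 12) T [565.8 154.   41.8] shift [-0.011 -0.006 -0.274] turn [ 0.004  0.014 -0.003]
```

```bash
python3 -m pendant '[[[-0.01,-0.004,-0.05],[0,0.01,0],-1],[[0,0,-0.05],[0,0,0],-1],[[0,0,-0.05],[0,0,0],-1],[[0,0,-0.05],[0,0,0],-1],[[0,0,-0.04],[0,0,0],-1],[[0,0,-0.03],[0,0,0],-1],[[0,0,0],[0,0,0],-1],[[0,0,0],[0,0,0],-1],[[0,0,0],[0,0,0],-1],[[0,0,0],[0,0,0],-1]]'>/dev/null
python3 -c "
from plan import *
go(-2,17,12)"
```

```text
t12.95 pack px -8.11 y 0.07 pz 16.84 rot [-0.03 12.01  0.02] F [-0.9 -0. ] -1.9 grip 45.2 30
to (-2, 17, 12) T [571.7 154.9  41.8] shift [0.201 0.031 0.006] turn [ 0.005 -0.001 -0.003]
```

```bash
python3 -m pendant '[[[0.04,0.006,0],[0,0,0],-1],[[0.04,0.006,0],[0,0,0],-1],[[0.04,0.006,0],[0,0,0],-1],[[0.04,0.006,0],[0,0,0],-1],[[0.04,0.006,0],[0,0,0],-1],[[0,0,0],[0,0,0],-1],[[0,0,0],[0,0,0],-1],[[0,0,0],[0,0,0],-1],[[0,0,0],[0,0,0],-1],[[0,0,0],[0,0,0],-1]]'>/dev/null
python3 -c "
from plan import *
go(1.5,16.7,12)"
```

```text
t13.78 pack px -2.42 y 0.01 pz 16.72 rot [-0.03 12.06  0.02] F [-3.9 -0. ] 0.2 grip 45.7 30
to (1.5, 16.7, 12) T [575.2 155.5  41.5] shift [ 0.128  0.021 -0.001] turn [ 0.006 -0.008 -0.004]
```

```bash
python3 -m pendant '[[[0.03,0.005,0.005],[0,0,0],-1],[[0.03,0.005,0],[0,0,0],-1],[[0.03,0.005,0],[0,0,0],-1],[[0.03,0.005,0],[0,0,0],-1],[[0,0,0],[0,0,0],-1],[[0,0,0],[0,0,0],-1],[[0,0,0],[0,0,0],-1],[[0,0,0],[0,0,0],-1],[[0,0,0],[0,0,0],-1],[[0,0,0],[0,0,0],-1]]'>/dev/null
python3 -c "
from plan import *
go(1.5,14.6,9)
for a in ((1.4,16.7,12),(1.6,14.6,9),(1.7,12.5,6),(1.7,10.3,3),(1.7,8.2,0)): print(a,tcp(*a,ox=-.6).round(2))"
```

```text
t14.62 pack px 0.67 y -0.01 pz 16.77 rot [-0.03 12.15  0.02] F [-6.4 -0.2] 0.6 grip 45.5 30
to (1.5, 14.6, 9) T [573.9 155.3  39.6] shift [-0.018 -0.003 -0.065] turn [ 0.079 -0.451 -0.004]
(1.4, 16.7, 12) [575.07 155.48  41.47]
(1.6, 14.6, 9) [573.98 155.3   39.58]
(1.7, 12.5, 6) [572.79 155.11  37.62]
(1.7, 10.3, 3) [571.49 154.89  35.5 ]
(1.7, 8.2, 0) [570.19 154.68  33.4 ]
```

```bash
python3 -m pendant '[[[-0.002,0,-0.013],[0.016,-0.09,0],-1],[[-0.002,0,-0.013],[0.016,-0.09,0],-1],[[-0.002,0,-0.013],[0.016,-0.09,0],-1],[[-0.002,0,-0.013],[0.016,-0.09,0],-1],[[0,0,-0.013],[0.015,-0.09,0],-1],[[0,0,0],[0,0,0],-1],[[0,0,0],[0,0,0],-1],[[0,0,0],[0,0,0],-1],[[0,0,0],[0,0,0],-1],[[0,0,0],[0,0,0],-1]]'>/dev/null
python3 -c "
from plan import *
go(2,12.5,6)"
```

```text
t15.45 pack px 1.41 y -0.01 pz 14.56 rot [-0.    9.06  0.02] F [-6.4 -0.7] 1.8 grip 45.6 30
to (2, 12.5, 6) T [573.1 155.2  37.6] shift [-0.025 -0.004 -0.064] turn [ 0.072 -0.438 -0.004]
```

```bash
python3 -m pendant '[[[-0.003,0,-0.011],[0.015,-0.09,0],-1],[[-0.003,0,-0.012],[0.015,-0.09,0],-1],[[-0.003,0,-0.012],[0.015,-0.09,0],-1],[[-0.003,0,-0.012],[0.014,-0.09,0],-1],[[-0.003,0,-0.012],[0.014,-0.08,0],-1],[[0,0,0],[0,0,0],-1],[[0,0,0],[0,0,0],-1],[[0,0,0],[0,0,0],-1],[[0,0,0],[0,0,0],-1],[[0,0,0],[0,0,0],-1]]'>/dev/null
python3 -c "
from plan import *
go(2.2,10.4,3)"
```

```text
t16.28 pack px 2.03 y 0.00 pz 12.47 rot [-0.    6.02  0.02] F [-6.9  0.3] 1.6 grip 46.4 30
to (2.2, 10.4, 3) T [572.  155.   35.6] shift [-0.038 -0.006 -0.067] turn [ 0.072 -0.434 -0.003]
```

```bash
python3 -m pendant '[[[0.006,0.001,0],[0,0,0],-1],[[-0.006,-0.001,-0.013],[0.015,-0.09,0],-1],[[-0.006,-0.001,-0.013],[0.015,-0.09,0],-1],[[-0.006,-0.001,-0.014],[0.014,-0.09,0],-1],[[-0.006,-0.001,-0.013],[0.014,-0.08,0],-1],[[-0.006,-0.001,-0.013],[0.014,-0.08,0],-1],[[0,0,0],[0,0,0],-1],[[0,0,0],[0,0,0],-1],[[0,0,0],[0,0,0],-1],[[0,0,0],[0,0,0],-1]]'>/dev/null
python3 -c "
from plan import *
go(2.2,8.3,0)"
```

```text
t17.12 pack px 2.51 y 0.01 pz 10.40 rot [0.   3.03 0.02] F [-8.2 -0.1] 1.5 grip 46.0 30
to (2.2, 8.3, 0) T [570.7 154.8  33.5] shift [-0.054 -0.009 -0.07 ] turn [ 0.071 -0.436 -0.004]
```

```bash
python3 -m pendant '[[[-0.012,-0.002,-0.014],[0.014,-0.09,0],-1],[[-0.012,-0.002,-0.014],[0.014,-0.09,0],-1],[[-0.012,-0.002,-0.014],[0.014,-0.09,0],-1],[[-0.012,-0.002,-0.014],[0.014,-0.08,0],-1],[[-0.012,-0.002,-0.014],[0.014,-0.08,0],-1],[[0,0,0],[0,0,0],-1],[[0,0,0],[0,0,0],-1],[[0,0,0],[0,0,0],-1],[[0,0,0],[0,0,0],-1],[[0,0,0],[0,0,0],-1]]'>/dev/null
python3 -c "
from plan import *
go(1.5,8,0)"
```

```text
t17.95 pack px 2.21 y -0.01 pz 8.30 rot [-0.    0.01  0.03] F [-7.7 -0.9] 1.4 grip 45.8 30
to (1.5, 8, 0) T [570.  154.6  33.2] shift [-0.023 -0.003 -0.01 ] turn [ 0.001 -0.002 -0.004]
```

```bash
python3 -m pendant '[[[-0.02,-0.003,-0.005],[0,0,0],-1],[[-0.01,-0.002,-0.005],[0,0,0],-1],[[0,0,-0.005],[0,0,0],-1],[[0,0,0],[0,0,0],-1],[[0,0,0],[0,0,0],-1],[[0,0,0],[0,0,0],-1],[[0,0,0],[0,0,0],-1],[[0,0,0],[0,0,0],-1],[[0,0,0],[0,0,0],-1],[[0,0,0],[0,0,0],-1]]'>/dev/null
python3 -c "
from plan import *
go(1.5,8,0)"
```

```text
t18.78 pack px 1.74 y 0.02 pz 8.19 rot [-0.   -0.05  0.02] F [-6.6 -0.2] 2.7 grip 45.9 30
to (1.5, 8, 0) T [570.  154.6  33.2] shift [-0.007 -0.002 -0.006] turn [-0.001  0.007 -0.004]
```

```bash
python3 -m pendant '[[[0,0,0],[0,0,0],0.4],[[0,0,0],[0,0,0],0.4],[[0,0,0],[0,0,0],0.4],[[0,0,0],[0,0,0],0.4],[[0,0,0],[0,0,0],0.4],[[0,0,0],[0,0,0],0.4],[[0,0,0.3],[0,0,0],0.4],[[0,0,0.8],[0,0,0],0.4],[[0,0,0.9],[0,0,0],0.4],[[0,0,0.5],[0,0,0],0.4]]'; python3 -m pendant '[[[1,0.16,0],[0,0,0],0.4],[[0.3,0.05,0],[0,0,0],0.4],[[0,0,0],[0,0,0],0.4],[[0,0,0],[0,0,0],0.4],[[0,0,0],[0,0,0],0.4],[[0,0,0],[0,0,0],0.4],[[0,0,0],[0,0,0],0.4],[[0,0,0],[0,0,0],0.4],[[0,0,0],[0,0,0],0.4],[[0,0,0],[0,0,0],0.4]]'>/dev/null; python3 snap.py w8
python3 - <<'E'
from h import *
im=cv2.imread("pics/w8.png"); cv2.imwrite("pics/w8c.png",cv2.resize(im[40:240,125:391],None,fx=3,fy=3,interpolation=cv2.INTER_CUBIC))
E
```

```text
time: 19.62
tool_pos: [572.2, 155.1, 111.7]
tcp_rot: [3.142, 0.007, -2.978]
contact_force: [0.4, 0.5, 0.6]
grip_width: 64.2
finger_force: 0.0
20.45 [610.  161.2 108.5] [ 3.1415e+00  3.1000e-03 -2.9782e+00]
```

View pics/w8c.png

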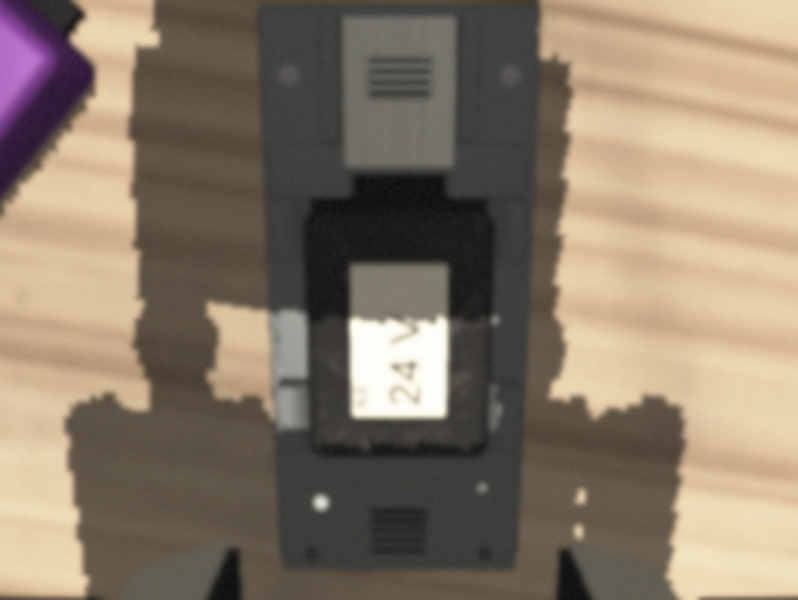

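The pack is down in the pocket. Its heel at crop (400,187) is clear of the bolt's front edge at y=170, and its +x edge is at y=452. Next, the bolt tab at (400,78).

```bash
python3 -m pendant '[[[-0.85,-0.14,0],[0,0,0],0.4],[[-0.85,-0.14,0],[0,0,0],0.4],[[-0.85,-0.14,0],[0,0,0],0.4],[[-0.85,-0.14,0],[0,0,0],0.4],[[0,0,-0.5],[0,0,0],0.4],[[0,0,-0.5],[0,0,0],0.4],[[0,0,0],[0,0,0],0.4],[[0,0,0],[0,0,0],0.4],[[0,0,0],[0,0,0],0.4],[[0,0,0],[0,0,0],0.4]]'>/dev/null
python3 - <<'E'
from plan import *
o=bot.get_obs();L=R.T@(o["tool_pos"][:2]-D);print(o["tool_pos"],L,o["tcp_rot"],o["contact_force"])
# flatness check from w8: label width/length at z=42, and edges
p=P("w8")
W=onz(p,[(125+u/3,40+v/3) for u,v in((350,263),(449,263),(448,418),(350,418),(400,455),(400,170))],np.array([42,42,42,42,42,20.5]))
print(((W[:,:2]-D)@R).round(1))
p=P("w4");W=onz(p,[(192+u/3,45+v/3) for u,v in((152,254),(246,254),(246,402),(153,402),(201,437))],34.)
y=.2525;r=np.array([[np.cos(y),-np.sin(y)],[np.sin(y),np.cos(y)]]);print(((W[:,:2]-[495,-103.6])@r).round(1))
E
```

```text
[508.83778033 144.51984465  79.194176  ] [-61.08300843  -0.06856444] [ 3.14152865  0.004603   -2.97821873] [-0.25872196  0.66077867  0.22615016]
[[-19.6 -11.6]
 [-19.7  11.9]
 [ 18.7  12.3]
 [ 18.8 -12.2]
 [ 28.6   0.3]
 [-40.7   0.3]]
[[-18.3 -11.8]
 [-18.1  11.4]
 [ 20.2  11.6]
 [ 19.8 -12.6]
 [ 29.6  -0.2]]
```

```bash
python3 -m pendant '[[[-0.02,0,-0.5],[0,0,0],0.4],[[0,0,-0.4],[0,0,0],0.4],[[0,0,-0.34],[0,0,0],0.4],[[0,0,0],[0,0,0],0.4],[[0,0,0],[0,0,0],-1],[[0,0,0],[0,0,0],-1],[[0,0,0],[0,0,0],-1],[[0,0,0],[0,0,0],-1],[[0,0,0],[0,0,0],-1],[[0,0,0],[0,0,0],-1]]'; python3 -m pendant '[[[0,0,0],[0,0,0],-1],[[0,0,0],[0,0,0],-1],[[0,0,0],[0,0,0],-1],[[0.03,0.005,0],[0,0,0],-1],[[0.03,0.005,0],[0,0,0],-1],[[0.03,0.005,0],[0,0,0],-1],[[0.03,0.005,0],[0,0,0],-1],[[0.03,0.005,0],[0,0,0],-1],[[0.03,0.005,0],[0,0,0],-1],[[0,0,0],[0,0,0],-1]]'
python3 -c "
from plan import *
go(1.5,8,0)
o=bot.get_obs();print(R.T@(o['tool_pos'][:2]-D))"
```

```text
time: 22.17
tool_pos: [507.7, 144.5, 41.6]
tcp_rot: [3.141, 0.004, -2.978]
contact_force: [0.5, -0.6, -0.4]
grip_width: 28.9
finger_force: 0.0
time: 23.0
tool_pos: [513.2, 145.3, 41.3]
tcp_rot: [3.141, 0.003, -2.978]
contact_force: [-1.0, -0.2, 2.7]
grip_width: 15.1
finger_force: 30.0
t23.00 pack px -55.97 y 0.02 pz 16.08 rot [ 0.01 -0.2   0.02] F [-1.1 -0. ] 2.7 grip 15.1 30
to (1.5, 8, 0) T [570.  154.6  33.2] shift [ 1.893  0.311 -0.269] turn [-0.006  0.029 -0.003]
[-5.66602461e+01  2.29018187e-02]
```

```bash
python3 -m pendant '[[[0.03,0.005,0],[0,0,0],-1],[[0.03,0.005,0],[0,0,0],-1],[[0.02,0.003,0],[0,0,0],-1],[[0.01,0.002,0],[0,0,0],-1],[[0,0,0],[0,0,0],-1],[[0,0,0],[0,0,0],-1],[[0,0,0],[0,0,0],-1],[[0,0,0],[0,0,0],-1],[[0,0,0],[0,0,0],-1],[[0,0,0],[0,0,0],-1]]'
python3 -c "
from plan import *
o=bot.get_obs();print(R.T@(o['tool_pos'][:2]-D))"
```

```text
time: 23.83
tool_pos: [515.2, 145.7, 41.3]
tcp_rot: [3.142, 0.002, -2.978]
contact_force: [-3.6, -0.9, 4.8]
grip_width: 15.5
finger_force: 30.0
[-5.45946119e+01  4.61668853e-02]
```

```bash
python3 -m pendant '[[[0.02,0.003,0],[0,0,0],-1],[[0.02,0.003,0],[0,0,0],-1],[[0.02,0.003,0],[0,0,0],-1],[[0,0,0],[0,0,0],-1],[[0,0,0],[0,0,0],-1],[[0,0,0],[0,0,0],-1],[[0,0,0],[0,0,0],-1],[[0,0,0],[0,0,0],-1],[[0,0,0],[0,0,0],-1],[[0,0,0],[0,0,0],-1]]'
python3 -c "
from plan import *
o=bot.get_obs();print(R.T@(o['tool_pos'][:2]-D))"
```

```text
time: 24.67
tool_pos: [515.3, 145.7, 41.2]
tcp_rot: [3.142, -0.002, -2.978]
contact_force: [-7.9, -2.9, 9.9]
grip_width: 15.4
finger_force: 30.0
[-5.44950620e+01  4.82087453e-02]
```

```bash
python3 -m pendant '[[[0,0,0],[0,0,0],0.4],[[0,0,0],[0,0,0],0.4],[[0,0,0],[0,0,0],0.4],[[0,0,0],[0,0,0],0.4],[[0,0,0],[0,0,0],0.4],[[0,0,0.5],[0,0,0],0.4],[[0,0,0.9],[0,0,0],0.4],[[0,0,0.9],[0,0,0],0.4],[[1,0.16,0],[0,0,0],0.4],[[1,0.16,0],[0,0,0],0.4]]'>/dev/null; python3 -m pendant '[[[1,0.16,0],[0,0,0],0.4],[[0.2,0.03,0],[0,0,0],0.4],[[0,0,0],[0,0,0],0.4],[[0,0,0],[0,0,0],0.4],[[0,0,0],[0,0,0],0.4],[[0,0,0],[0,0,0],0.4],[[0,0,0],[0,0,0],0.4],[[0,0,0],[0,0,0],0.4],[[0,0,0],[0,0,0],0.4],[[0,0,0],[0,0,0],0.4]]'>/dev/null; python3 snap.py w9
python3 - <<'E'
from h import *
im=cv2.imread("pics/w9.png"); cv2.imwrite("pics/w9c.png",cv2.resize(im[40:240,125:391],None,fx=3,fy=3,interpolation=cv2.INTER_CUBIC))
E
```

```text
26.3333 [613.3 161.3 110.4] [ 3.1415  0.0033 -2.9782]
```

View pics/w9c.png

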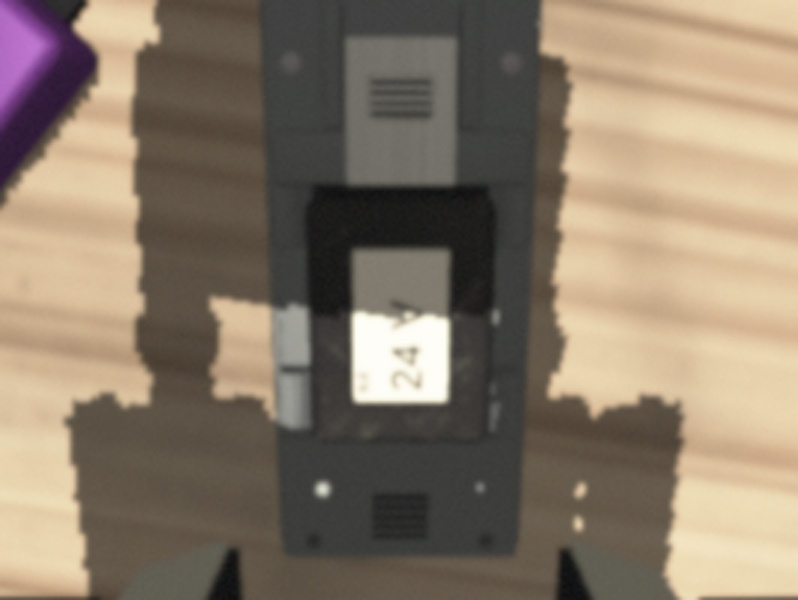

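Run:
```python
from plan import *
for n,v in(("w8",(170,58,97)),("w9",(185,79,117))):
    W=onz(P(n),[(125+400/3,40+a/3) for a in v],np.array([20.5,37,37]));print(n,((W[:,:2]-D)@R)[:,0].round(2))
print(bot.get_obs()["contact_force"].round(1))
```

```text
w8 [-40.73 -65.75 -57.25]
w9 [-33.67 -58.06 -49.62]
[0.9 0.5 0.7]
```

```bash
python3 -c "
from plant import bot
print(bot.close_job())"
```

```text
the job is handed in; nothing more can be done
None
```

The job is handed in at about 26 s: the pack lies flat in the pocket, and the bolt slid about 7.7 mm until it stopped against about 8 N, which I took as its home stop; the gripper is clear, I never reached for the bystanders, and the interface returned no verdict.

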